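# Hang the tube carrier on the spring-balanced arm

## Robot

A 7-joint arm with a two-finger parallel gripper is mounted at the origin on the work surface. World frame = base frame: x ahead of the robot, y to its left, z up, the work surface at z = 0. Lengths are in mm, angles in rad, forces in N, time in s.
With the tool pointing down it reaches from about 400 to 850 mm from the base axis. Payload 10.4 kg.
Tool frame: the origin (TCP) lies on the centre line of the jaws, within the pads' length; the fingertips stand 19 mm ahead of it and the grasp point (between the pads) is the TCP; z points along the fingers, y is the line along which they close (so a half turn about z gives the same grasp; the last joint's range is limited). The gripper opens to 85 mm and grips with 20 to 120 N. Pads are 22 mm wide; open, the fingers measure 114 mm over their backs; the gripper's body (76 mm by 85 mm) begins 54 mm behind the grasp point. The pads swing forward as they close: fully open they stand 13 mm farther back than shut.
Start: joints at [1.214, 0.332, -0.065, 1.46, 0.022, 1.35, -0.088], TCP at [204.793, -590.516, 250.338] pointing down, gripper open.
Joint ranges: [-2.6, 2.6], [-0.5, 2.12], [-1.47, 1.34], [0.16, 2.42], [-1.27, 4.41], [0.06, 2.06], [-2.6, 2.6]. Speed limits (rad/s): [2.22, 2.22, 2.79, 2.79, 3.14, 3.14, 3.14].

## Interface

Orientations are given as a rotation vector (axis times angle).
In Python, from cell import get_state, capture, calibration, sign_off, regions_of, pinpoint gives the robot as it stands.
- The arm moves only by the tool carry_out, never from a script. Its argument "deltas" is a list of rows, each a list of 4 numbers: the shift along the tool's x, y, z in m, then the turn about the tool's z in rad. In form: [[dx, dy, dz, yaw], ...]. A call has 1 to 8 rows; each row shifts and turns the commanded pose from where the row before left it, along the tool's axes as they then stand; what a row does not reach is not made up. A row lasts 1/12 s, in which the tool goes at most 41.7 mm and 7.16 degrees, less where a joint would pass 70% of its speed; a pose out of reach is approached as far as the arm can. A call with a gripper value outside its range is refused whole. "grip" is the finger opening in m, from 0 to 0.0854, set as the call begins (left out, the last holds). The fingers move at their own pace and stop on an object; "force" is the grip in N (left out, the last holds). Time passes only in rows, so rows that do not move let the fingers close. It gives the time, the measured TCP pose, the force, the opening and the grip force at its end, in the units of the state.
- get_state(): the state, without advancing time (a new reading comes with each control period).
- capture(name): name is "scene" or "top"; returns the picture (400x640x3 uint8, blue, green, red); there is no depth.
- calibration(name): a dict with "intrinsics" (3x3 intrinsics, pixels), "eye" and "orientation" of the camera in the world. Camera axes: x right, y down, z forward; pixel columns grow to the right and rows downward; lengths in mm; the calibration is good to about 2 mm. A picture is of the moment at which its call begins. calibration takes no time and is no camera call.
- sign_off(): hands the job in; it is judged then, once.
Trained networks look in the newest picture that a camera, given by its name, has taken for a name from the list of things; names that differ only in an ending like _2 or _b are one class to them, and where a whole thing is asked for, a point or a joint stands for the part that bears it (a point fixed in the world has none). Each returns a list of dicts, best first, with "p" (0 to 1); they miss things now and then, are a little off and sometimes report something else, mostly with a low value. They report only what shows in the picture. A call takes as long as a camera call. They do not tell look-alikes from the thing itself.
- regions_of(camera, query): "pixels" (400x640 bool, what is visible of it) and "extent" ([centre column, centre row, width, height] in pixels, round what is visible of it).
- pinpoint(camera, query): "xy" ([column, row] in pixels: a listed point, or the origin of a listed thing).
The state is a dict: "clock": time; "joints": joint angles; "joint_velocities": joint speeds; "joint_efforts": joint torques, N m; "eef_pos": TCP position; "eef_rot": TCP orientation; "wrist_force": force on the tool from outside, world axes, zero at the start; "wrist_torque": the same for the moment, N m; "gripper_width": finger opening in mm; "gripper_force": force on a finger pad.
Only numpy, scipy, OpenCV 4.12 (cv2) and the standard library are available. Lean on these libraries where they do the work, as an engineer would, in place of code of your own. Each camera call takes 0.05 s, during which the arm holds its last target. There are 200 camera calls.

## Task

Take the tube carrier by its blue grip tab and hang it by its bar in the two yellow saddles of the spring-balanced arm, so that it hangs over the drip tray. Let it down slowly and keep hold until the arm has sunk to its own balance and carries the whole weight, so that it hardly stirs, up or down, when you let go; then release it and back away. Keep the carrier upright, be gentle with the arm, and leave everything else on the bench where it is.

Things in the scene. Friction and masses are not known exactly. Their poses are not given: they have to be found in the camera images.
- carrier: Loose steel tube carrier, tray 84 (x) by 124 (y) mm, with four fixed orange-capped tubes, cap tops 92 mm above its underside, within 36 mm of its centre in x, 41 in y. Origin: centre of its underside, z up. Looks the same after half a turn. Its mass is unknown, 0.26 to 0.88 kg. A bail of 8 mm round bar spans it: uprights at y = +-57 mm.
- bar (a point): Middle of the bail's level top bar (8 mm thick, along the carrier's y, axis 145 mm above the carrier's underside), by which the carrier hangs. Axes as the carrier.
- tab (a point): Grip point in the blue tab on the middle of the bar, 167 mm above the carrier's underside, 22 mm above the bar's axis. The tab is 18 mm in carrier x, 36 mm in y, its top 14 mm above this point: grip from above, fingers closing along carrier x.
- stand: Fixed white stand: post, and under the fork a steel drip tray 130 x 140 x 12 mm. Origin: on the bench, middle of the drip tray, below the saddles of the unloaded fork. x points to the post, 284 mm away, under 275 mm high. The arm reaches from the post towards -x.
- saddle (a point): Where the bar's middle must lie: midway between the two yellow saddles (y = +-31 mm, 10 mm wide), 250 mm above the bench unloaded; seated bar along y. Axes as the stand; the fork stays level as it sinks. Saddle floor 4 mm below this point, leaning lips 14 mm apart at the floor, 25 mm at their tops, 9 mm above it. They fit between tab and bail uprights.
- prong (a point): Midway between the free ends of the two yellow prongs (18 mm to -x of the saddles, 12 mm lower, at the prongs' underside). The prongs, 8 mm thick, run +x to a black cross piece 60 mm behind the saddles. The bar must come in from -x over the lips with the tube caps under the prongs (bar axis 15 to 38 mm above point saddle), then be lowered.
- balancer (a joint): Sink angle of the swing arm (read at its fork end), rad: 0 unloaded at the upper stop, 0.55 at the lower. A 200 mm parallelogram rising 0.10 rad from the post at 0: the fork sinks 200 mm per rad and moves 200 mm x (cos 0.10 - cos(0.10 - angle)) to +x. Spring: about 0.6 N to leave the stop, then about 110 N per metre sunk, lightly damped. With the carrier it settles between 0.08 and 0.4, by weight.
- slide_box: Loose bystander: blue slide box 85 x 60 x 32 mm. Origin: centre of underside.
- tip_box: Loose bystander: grey open box 80 x 110 x 45 mm. Origin: centre of underside.
- beaker: Loose bystander: glass beaker 72 mm wide, 85 mm high. Origin: centre of underside.
- dish: Loose bystander: glass dish 90 mm wide, 15 mm high. Origin: centre of underside.
- tube_a: Loose bystander: clear standing tube with an orange cap, 30 mm wide, 115 mm high. Origin: centre of underside.
- tube_b: Loose bystander: clear standing tube with an orange cap, 30 mm wide, 115 mm high. Origin: centre of underside.
- tube_c: Loose bystander: clear standing tube with an orange cap, 30 mm wide, 115 mm high. Origin: centre of underside.
There are look-alikes about, which are no part of the job. Leave any red look-alike of the carrier alone.

How it is judged:
By the outcome, as a careful person would: the job done as asked, in the order asked, and still so for the second after the job is handed in, with the robot touching nothing.
It also fails if it takes over 58 s, if anything falls off the work surface, if the arm or the gripper's body presses on something with over 40 N, if the wrist force passes 120 N, or if a joint passes its speed limit or range.

## Working session

There is one attempt and no reset: what is moved stays moved. The work goes in short steps, Python scripts to look and compute and a tool call to move; the robot and the scene stay as the last step left them, time stands still between calls to the robot, and variables do not carry over. Pictures are saved under pics/ and viewed, at most 10 in all, crops included, and the job is handed in when it is done.

Besides the shell and the picture viewer there is one more tool, called after ">>>" as name(argument=value, ...), one argument or row to a line, values as JSON. carry_out: Moves the arm, as the interface text tells. Its arguments: {"type":"object","properties":{"deltas":{"type":"array","items":{"type":"array","items":{"type":"number"}}},"grip":{"type":"number"},"force":{"type":"number"}},"required":["deltas"]}

```bash
mkdir -p pics; cat > h.py <<'E'
import numpy as np, cv2
from cell import *
from scipy.spatial.transform import Rotation as R
def cam(n):
    c=calibration(n); K=np.array(c["intrinsics"]); o=np.array(c["orientation"]); 
    M=o if o.shape==(3,3) else R.from_rotvec(o).as_matrix()
    return K,np.array(c["eye"],float),M
def ray(n,uv):
    K,e,M=cam(n); d=M@np.linalg.solve(K,[uv[0],uv[1],1.]); return e,d/np.linalg.norm(d)
def atz(n,uv,z):
    e,d=ray(n,uv); return e+d*(z-e[2])/d[2]
def tri(a,b):
    (e1,d1),(e2,d2)=ray("scene",a),ray("top",b)
    s=np.linalg.lstsq(np.c_[d1,-d2],e2-e1,rcond=None)[0]
    p,q=e1+s[0]*d1,e2+s[1]*d2; return (p+q)/2,np.linalg.norm(p-q)
def proj(n,P):
    K,e,M=cam(n); c=K@(M.T@(np.array(P,float)-e)); return c[:2]/c[2]
E
python3 - <<'E'
from h import *
for n in("scene","top"):
    cv2.imwrite(f"pics/{n}0.png",capture(n)); print(n,calibration(n))
    for q in("carrier","bar","tab","stand","saddle","prong"):
        print(q,[(np.round(d["xy"],1).tolist(),round(d["p"],2)) for d in pinpoint(n,q)])
print(get_state())
E
```

```text
scene {'intrinsics': array([[377.28660802,   0.        , 319.35837251],
       [  0.        , 377.28660802, 193.10686984],
       [  0.        ,   0.        ,   1.        ]]), 'eye': array([994.3386965 , 899.65686674, 994.19630052]), 'orientation': array([-0.63364171, -2.57919632,  1.22566873])}
carrier [([297.6, 203.4], 0.97), ([337.1, 184.2], 0.56)]
bar [([334.2, 156.3], 0.98), ([298.0, 172.2], 0.69), ([297.0, 165.0], 0.26)]
tab [([296.6, 165.4], 0.93), ([335.4, 154.6], 0.75)]
stand [([341.1, 269.9], 0.72), ([334.3, 222.5], 0.54), ([248.3, 178.4], 0.35)]
saddle [([345.8, 352.1], 0.63)]
prong []
top {'intrinsics': array([[479.79666377,   0.        , 322.44236539],
       [  0.        , 479.79666377, 195.18993752],
       [  0.        ,   0.        ,   1.        ]]), 'eye': array([ 393.09535497,  -17.05762014, 1436.35107112]), 'orientation': array([-2.15045836,  2.16595263, -0.09699142])}
carrier [([234.3, 185.2], 0.71), ([383.5, 201.8], 0.64), ([388.3, 265.3], 0.61)]
bar [([392.2, 197.5], 0.93), ([395.3, 271.4], 0.78), ([237.4, 188.4], 0.36)]
tab [([390.1, 201.6], 0.87), ([396.5, 269.3], 0.65)]
stand [([252.0, 198.6], 0.66)]
saddle [([233.5, 189.5], 0.85)]
prong [([233.5, 198.0], 0.87)]
{'clock': 0.7, 'joints': array([ 1.21437552,  0.33218225, -0.06466643,  1.4601074 ,  0.02159147,
        1.34988565, -0.0884762 ]), 'joint_velocities': array([-0.00164205,  0.0013161 , -0.00039753,  0.00082217,  0.00067008,
        0.00036992, -0.0005081 ]), 'joint_efforts': array([ 2.88994734e-04, -6.25099325e+01,  4.93937102e-02, -3.91784656e+01,
        1.67619815e-02,  1.57097438e-03, -1.05791657e-04]), 'eef_pos': array([ 204.79232789, -590.51819341,  250.34499311]), 'eef_rot': array([3.09783025e+00, 5.21905613e-01, 5.62057694e-05]), 'wrist_force': array([ 0.38236705,  1.08076061, -0.27371386]), 'wrist_torque': array([-0.02304097,  0.06243677,  0.00473706]), 'gripper_force': 0.0, 'gripper_width': 85.19123552354527}
```

View pics/scene0.png

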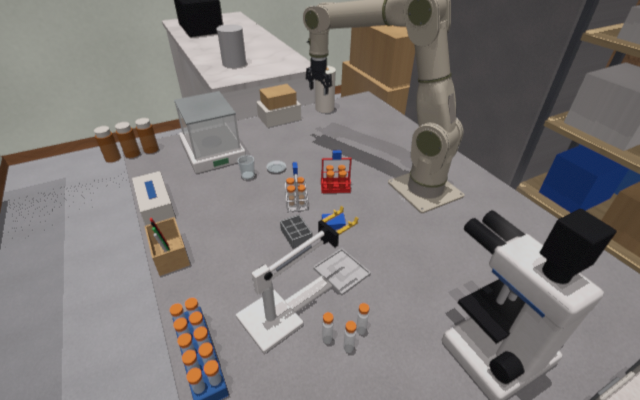

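View pics/top0.png

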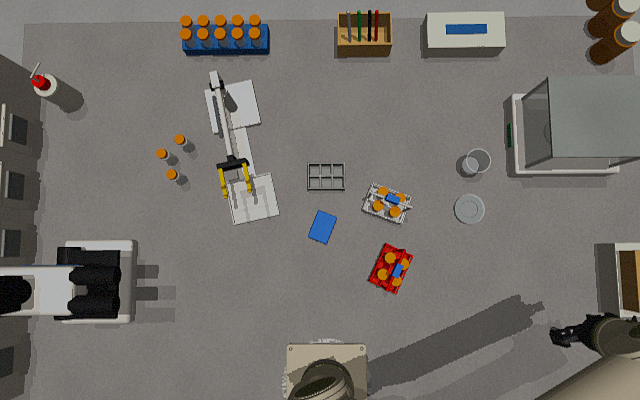

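The scene has two carrier-like things. One is steel, at top (388,202) and scene (297,190). The other is red, at top (392,268) and scene (337,178). The steel one with the blue tab fits the description, and the red one is the look-alike. I'll confirm this in an enlarged crop, with the fork alongside.

```bash
python3 - <<'E'
from h import *
t=cv2.imread("pics/top0.png"); s=cv2.imread("pics/scene0.png")
f=lambda im,u,v,w,h,k:cv2.resize(im[v:v+h,u:u+w],None,fx=k,fy=k,interpolation=cv2.INTER_CUBIC)
a=np.hstack([f(t,350,160,80,60,5),f(t,205,140,80,60,5)])   
b=np.hstack([f(s,265,155,80,60,5),f(s,295,195,80,60,5)])
cv2.imwrite("pics/crop1.png",np.vstack([a,b]))
for z in(0,):print("ground tray corners", [atz("top",p,12).round(0).tolist() for p in((228,182),(268,172),(279,214),(238,225))])
print("tri tab",tri((296.6,165.4),(390.1,201.6)))
for n in("scene","top"):
    capture(n)
    for q in("slide_box","tip_box","beaker","dish","tube_a"):
        print(n,q,[(atz(n,d["xy"],0).round(0).tolist()[:2],round(d["p"],2)) for d in pinpoint(n,q)][:4])
E
```

```text
ground tray corners [[588.0, 291.0, 12.0], [618.0, 170.0, 12.0], [491.0, 137.0, 12.0], [459.0, 259.0, 12.0]]
tri tab (array([ 511.94834504, -174.76858545,  175.53158418]), np.float64(3.917245091535087))
scene slide_box [([457.0, 24.0], 0.68)]
scene tip_box [([599.0, 11.0], 0.6), ([435.0, -356.0], 0.51)]
scene beaker []
scene dish [([502.0, -400.0], 0.72)]
scene tube_a [([656.0, 460.0], 0.89), ([705.0, 413.0], 0.79), ([609.0, 424.0], 0.58), ([550.0, 231.0], 0.21)]
top slide_box [([444.0, 12.0], 0.65)]
top tip_box [([616.0, -4.0], 0.92)]
top beaker [([640.0, -435.0], 0.72)]
top dish [([509.0, -428.0], 0.61)]
top tube_a [([701.0, 408.0], 0.76), ([656.0, 449.0], 0.67), ([585.0, 422.0], 0.66)]
```

View pics/crop1.png

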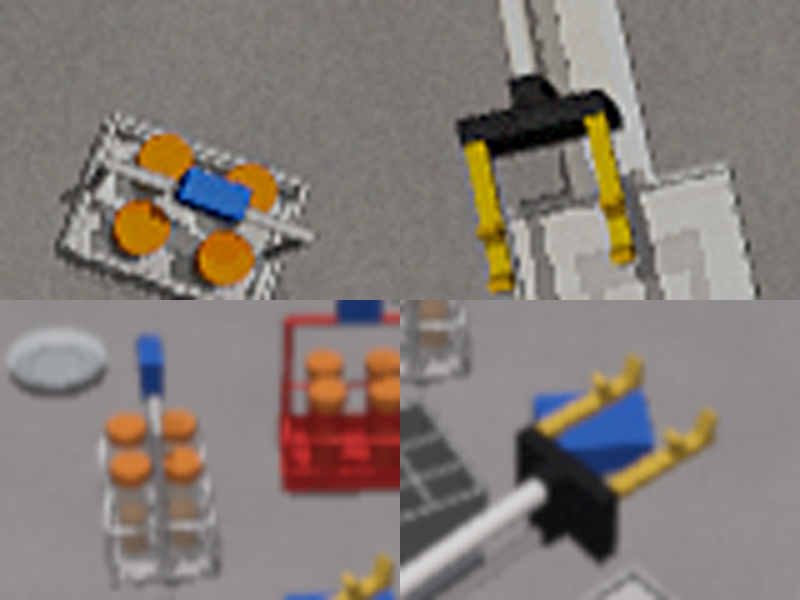

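The crop confirms it: the steel carrier has the bail and blue tab (tab at top (393,199), bar ends at top (371,192) and (413,207)). The fork's prong tips are at top (225,197) and (250,191). Now I'll fit both poses.

```bash
python3 - <<'E'
from h import *
def l(name,a,b):
    p,e=tri(a,b); print(name,p.round(1),round(e,1)); return p
# lip tops (yellow)
L=l("left tip lip",(356.4,219.4),(225,197)); l("left in lip",(350,222.4),(223,186.4))
l("right tip lip",(341.6,208),(249.8,191)); l("right in lip",(335,212),(247.8,180))
# colour masks, subpixel
for n,box in(("top",(350,430,160,220)),("scene",(265,320,155,215))):
    im=cv2.imread(f"pics/{n}0.png"); h=cv2.cvtColor(im,cv2.COLOR_BGR2HSV)
    u0,u1,v0,v1=box
    m=cv2.inRange(h,(100,140,60),(130,255,255)); mm=np.zeros_like(m); mm[v0:v1,u0:u1]=m[v0:v1,u0:u1]
    p=np.argwhere(mm)[:,::-1]; print(n,"tab",p.mean(0),p.min(0),p.max(0),cv2.minAreaRect(p.astype(np.float32)))
    if n=="top": print("tabtop",atz(n,p.mean(0),181))
a,b=atz("top",(371,191.6),145),atz("top",(412.6,207.4),145); print("bar ends",a,b,(a+b)/2,np.linalg.norm(a-b),np.degrees(np.arctan2(*(a-b)[1::-1])))
# caps z=92
im=cv2.cvtColor(cv2.imread("pics/top0.png"),cv2.COLOR_BGR2HSV)
m=cv2.inRange(im,(8,180,120),(20,255,255)); n,_,st,c=cv2.connectedComponentsWithStats(m)
for i in range(1,n):
    if st[i,4]>20 and 355<c[i,0]<420 and 170<c[i,1]<225: print("cap",c[i],st[i,4],atz("top",c[i],92))
# tray model check
c=[atz("top",p,12)[:2] for p in((228,182),(268,172),(279,214),(238,225))]; print("tray",cv2.minAreaRect(np.float32(c)))
m=[(d["p"],tuple(d["extent"])) for d in regions_of("top","stand")]; print(m)
E
```

```text
left tip lip [518.5 246.2 249. ] 0.8
left in lip [544.3 251.2 252.5] 0.5
right tip lip [532.5 184.4 250.2] 0.3
right in lip [559.5 190.2 250. ] 2.1
top tab [392.51111111 198.42222222] [386 194] [399 203] ((392.5500183105469, 198.3500213623047), (13.281564712524414, 6.640782833099365), 18.434947967529297)
tabtop [ 518.05223441 -179.57991858  181.        ]
scene tab [294.64864865 167.32432432] [293 163] [296 173] ((294.5, 168.0), (10.0, 3.0), 90.0)
bar ends [ 540.64231854 -126.60676211  145.        ] [ 496.92636541 -237.63900386  145.        ] [ 518.78434198 -182.12288298  145.        ] 119.32830035976458 68.50929672044599
cap [382.75362319 190.62318841] 69 [ 549.19267115 -164.18228784   92.        ]
cap [400.92 196.46] 50 [ 532.26236399 -214.790059     92.        ]
cap [377.53932584 205.2247191 ] 89 [ 508.06278378 -148.76937355   92.        ]
cap [394.52688172 211.23655914] 93 [ 490.79860855 -195.94828328   92.        ]
tray ((538.802734375, 213.5342254638672), (133.19349670410156, 126.1763916015625), 13.804708480834961)
[(0.94, (240.9, 148.1, 75.1, 158.3)), (0.56, (385.2, 204.8, 50.6, 44.8))]
```

>>> carry_out(
  deltas=[
    [0,0,0,-0.11],
    [0,0,0,-0.11],
    [0,0,0,-0.11],
    [0,0,0,-0.11],
    [0,0,0,-0.11],
    [0,0,0,-0.11],
    [0,0,0,-0.11],
    [0,0,0,-0.11],
  ],
  grip=0.06,
)

```text
clock: 2.02
eef_pos: [204.8, -590.5, 250.3]
eef_rot: [2.576, 1.799, -0.0]
wrist_force: [0.2, 0.5, -0.1]
gripper_width: 59.7
gripper_force: 0.0
```

>>> carry_out(
  deltas=[
    [0.02,0.006,0,0],
    [0.034,0.0104,0,0],
    [0.034,0.0104,0,0],
    [0.034,0.0104,0,0],
    [0.034,0.0104,0,0],
    [0.034,0.0104,0,0],
    [0.034,0.0104,0,0],
    [0.034,0.0104,0,0],
  ],
)

```text
clock: 2.68
eef_pos: [369.5, -374.8, 250.6]
eef_rot: [2.58, 1.791, -0.0]
wrist_force: [1.3, -0.6, 0.2]
gripper_width: 59.8
gripper_force: 0.0
```

>>> carry_out(
  deltas=[
    [0.034,0.0104,0,0],
    [0.034,0.0104,0,0],
    [0.034,0.0104,0,0],
    [0.034,0.0104,0,0],
    [0.034,0.0104,0,0],
    [0.034,0.0104,0,0],
    [0.0318,0.0092,0,0],
    [0,0,0,0],
  ],
)

```text
clock: 3.35
eef_pos: [521.6, -173.2, 250.6]
eef_rot: [-2.572, -1.803, -0.005]
wrist_force: [0.3, 1.8, -0.4]
gripper_width: 60.0
gripper_force: 0.0
```

```bash
cat >> h.py <<'E'
def tool(target=None,yaw=None):
    s=get_state(); M=R.from_rotvec(s["eef_rot"]).as_matrix(); p=np.array(s["eef_pos"])
    print("t",round(s["clock"],2),"pos",p.round(1),"ydir",np.degrees(np.arctan2(M[1,1],M[0,1])).round(1),"tilt z",M[:,2].round(3),"F",np.round(s["wrist_force"],1),"w",round(s["gripper_width"],1),"gf",round(s["gripper_force"],1))
    if target is not None: print(" tool delta mm",(M.T@(np.array(target)-p)).round(1))
E
python3 - <<'E'
from h import *
tool([518.5,-180.5,170])
im=capture("scene"); cv2.imwrite("pics/s2.png",cv2.resize(im[100:220,220:380],None,fx=5,fy=5,interpolation=cv2.INTER_CUBIC))
E
```

```text
t 3.35 pos [ 521.6 -173.2  250.6] ydir -19.9 tilt z [ 0.002  0.003 -1.   ] F [ 0.3  1.8 -0.4] w 60.0 gf 0.0
 tool delta mm [-8.2 -0.5 80.6]
```

View pics/s2.png

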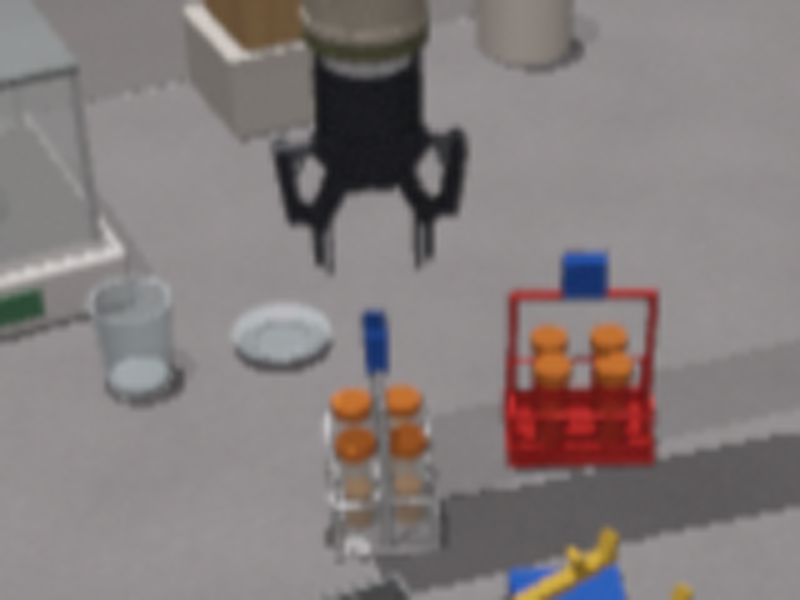

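The open fingers straddle the tab: finger mid-line at crop column 373, tab at 376. I'll descend and grip.

>>> carry_out(
  deltas=[
    [-0.004,0,0.012,0],
    [-0.003,0,0.015,0],
    [0,0,0.015,0],
    [0,0,0.015,0],
    [0,0,0.012,0],
    [0,0,0.008,0],
    [0,0,0,0],
    [0,0,0,0],
  ],
)

```text
clock: 4.07
eef_pos: [515.6, -187.4, 173.2]
eef_rot: [-2.581, -1.791, 0.0]
wrist_force: [0.1, 0.5, 0.3]
gripper_width: 59.6
gripper_force: 0.0
```

```bash
python3 - <<'E'
from h import *
tool([518.5,-180.5,170])
E
```

```text
t 4.07 pos [ 515.6 -187.4  173.2] ydir -20.5 tilt z [-0.  0. -1.] F [0.1 0.5 0.3] w 59.6 gf 0.0
 tool delta mm [7.5 0.3 3.2]
```

>>> carry_out(
  deltas=[
    [0.004,0,0.002,0],
    [0.003,0,0,0],
    [0,0,0,0],
  ],
)

```text
clock: 4.32
eef_pos: [518.9, -179.5, 171.9]
eef_rot: [2.579, 1.793, 0.001]
wrist_force: [0.5, -0.0, -0.2]
gripper_width: 59.8
gripper_force: 0.0
```

>>> carry_out(
  deltas=[
    [0,0,0,0],
    [0,0,0,0],
    [0,0,0,0],
    [0,0,0,0],
    [0,0,0,0],
    [0,0,0,0],
    [0,0,0,0],
    [0,0,0,0],
  ],
  grip=0.0,
  force=60,
)

```text
clock: 4.98
eef_pos: [518.6, -180.6, 171.6]
eef_rot: [2.58, 1.791, 0.001]
wrist_force: [2.3, -0.7, 1.0]
gripper_width: 17.1
gripper_force: 60.1
```

>>> carry_out(
  deltas=[
    [0,0,-0.005,0],
    [0,0,-0.01,0],
    [0,0,-0.01,0],
    [0,0,-0.01,0],
    [0,0,-0.01,0],
    [0,0,-0.005,0],
    [0,0,0,0],
    [0,0,0,0],
  ],
)

```text
clock: 5.65
eef_pos: [518.3, -180.4, 221.5]
eef_rot: [2.58, 1.791, 0.0]
wrist_force: [-0.4, 0.8, -8.7]
gripper_width: 17.3
gripper_force: 59.1
```

```bash
python3 - <<'E'
from h import *
tool([518.5,-180.5,170])
im=capture("scene"); cv2.imwrite("pics/s3.png",cv2.resize(im[110:230,240:400],None,fx=5,fy=5,interpolation=cv2.INTER_CUBIC))
E
```

```text
t 5.65 pos [ 518.3 -180.4  221.5] ydir -20.5 tilt z [ 0. -0. -1.] F [-0.4  0.8 -8.7] w 17.3 gf 59.1
 tool delta mm [ 0.   0.2 51.5]
```

View pics/s3.png

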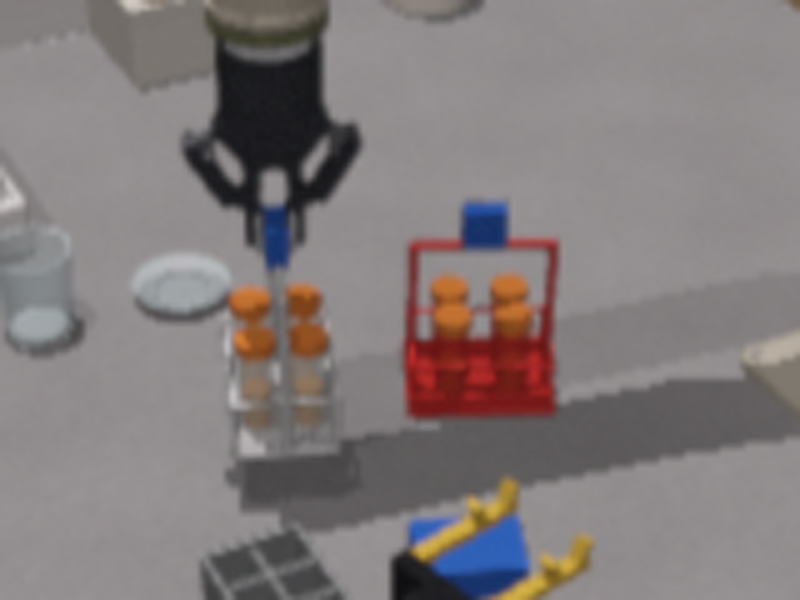

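Lifted and upright; the weight is about 8.7 N, so I expect it to sink about 74 mm. Next I'll lift, turn and go to the point in front of the fork.

>>> carry_out(
  deltas=[
    [0,0,-0.006,-0.05],
    [0,0,-0.012,-0.08],
    [0,0,-0.012,-0.08],
    [0,0,-0.012,-0.08],
    [0,0,-0.012,-0.08],
    [0,0,-0.012,-0.08],
    [0,0,-0.01,-0.08],
    [0,0,-0.005,-0.05],
  ],
)

```text
clock: 6.37
eef_pos: [518.4, -180.4, 303.0]
eef_rot: [1.955, 2.459, 0.0]
wrist_force: [0.3, -1.0, -7.1]
gripper_width: 17.2
gripper_force: 59.1
```

>>> carry_out(
  deltas=[
    [0.008,0,0,0],
    [0.016,-0.0008,0,0],
    [0.024,-0.0008,0,0],
    [0.028,-0.0008,0,0],
    [0.028,-0.0008,0,0],
    [0.028,-0.0008,0,0],
    [0.028,-0.0008,0,0],
    [0.028,-0.0008,0,0],
  ],
)

```text
clock: 7.03
eef_pos: [469.5, 4.5, 301.3]
eef_rot: [-1.961, -2.453, 0.002]
wrist_force: [0.2, 0.1, -7.3]
gripper_width: 16.8
gripper_force: 59.1
```

>>> carry_out(
  deltas=[
    [0.028,-0.0008,0,0],
    [0.028,-0.0008,0,0],
    [0.028,-0.0008,0,0],
    [0.028,-0.0008,0,0],
    [0.028,-0.0008,0,0],
    [0.024,-0.0008,0,0],
    [0.018,-0.0008,0,0],
    [0.01,0,0,0],
  ],
)

```text
clock: 7.7
eef_pos: [420.4, 191.5, 301.4]
eef_rot: [-1.957, -2.457, 0.002]
wrist_force: [0.2, -1.3, -7.9]
gripper_width: 17.1
gripper_force: 59.1
```

>>> carry_out(
  deltas=[
    [0,0,0,0],
    [0,0,0,0],
    [0,0,0,0],
    [0,0,0,0],
  ],
)

```text
clock: 8.03
eef_pos: [423.3, 186.8, 301.9]
eef_rot: [1.963, 2.453, -0.001]
wrist_force: [-0.5, 0.2, -8.0]
gripper_width: 17.2
gripper_force: 59.1
```

```bash
python3 - <<'E'
from h import *
tool([422,190.4,302.6])
f=lambda im,u,v,w,h,k:cv2.resize(im[v:v+h,u:u+w],None,fx=k,fy=k,interpolation=cv2.INTER_CUBIC)
s=capture("scene"); t=capture("top"); cv2.imwrite("pics/s4r.png",s); cv2.imwrite("pics/t4r.png",t)
cv2.imwrite("pics/c4.png",np.hstack([f(s,290,130,80,120,5),f(t,205,140,80,120,5)]))
for n in("scene","top"):
  for q in("saddle","prong","bar","carrier"): print(n,q,[(np.round(d["xy"],1).tolist(),round(d["p"],2)) for d in pinpoint(n,q)][:3])
E
```

```text
t 8.03 pos [423.3 186.8 301.9] ydir 12.7 tilt z [-0.    -0.001 -1.   ] F [-0.5  0.2 -8. ] w 17.2 gf 59.1
 tool delta mm [ 3.8 -0.4 -0.7]
scene saddle [([343.6, 218.5], 0.84)]
scene prong [([348.2, 217.5], 0.9)]
scene bar [([333.1, 156.5], 0.84), ([374.8, 191.9], 0.61)]
scene carrier [([335.6, 184.6], 0.76), ([368.6, 225.8], 0.6)]
top saddle [([254.1, 235.1], 0.64), ([234.6, 186.2], 0.61)]
top prong [([233.6, 196.5], 0.66)]
top bar [([246.7, 231.3], 0.81), ([393.8, 271.2], 0.67)]
top carrier [([387.7, 263.1], 0.89), ([254.3, 233.1], 0.65)]
```

View pics/c4.png

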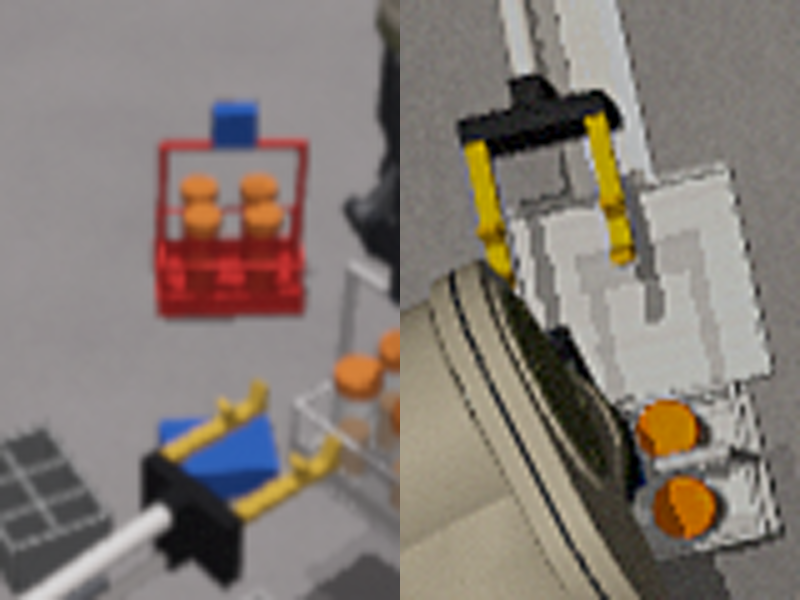

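```bash
python3 - <<'E'
from h import *
from scipy.optimize import least_squares
print("bar tri",tri((374.8,191.9),(246.7,231.3)),"expected px",proj("scene",[423.3,186.8,275.3]),proj("top",[423.3,186.8,275.3]))
print("saddle tri",tri((343.6,218.5),(234.6,186.2)),"prong tri",tri((348.2,217.5),(233.6,196.5)))
masks={}
for n in("top","scene"):
    h=cv2.cvtColor(cv2.imread(f"pics/{n}0.png"),cv2.COLOR_BGR2HSV); m=cv2.inRange(h,(18,150,90),(32,255,255))
    c,lab,st,ce=cv2.connectedComponentsWithStats(m)
    box=(205,140,285,210) if n=="top" else (295,195,375,255)
    o=np.zeros_like(m); o[box[1]:box[3],box[0]:box[2]]=m[box[1]:box[3],box[0]:box[2]]; masks[n]=cv2.GaussianBlur(o/255.,(0,0),1.2)
    print(n,(o>0).sum())
def boxp(x0,x1,y0,y1,z0,z1): return np.array([(x,y,z) for x in(x0,x1) for y in(y0,y1) for z in(z0,z1)],float)
def render(p):
    x,y,a,dz=p; r=[]
    for n in("top","scene"):
        im=np.zeros((400*4,640*4),np.uint8)
        for s in(-31,31):
            for b in(boxp(-18,56,s-4,s+4,-12,-4),boxp(-17,-10,s-5,s+5,-5,9),boxp(10,17,s-5,s+5,-5,9)):
                w=np.c_[b[:,0]*np.cos(a)-b[:,1]*np.sin(a)+x,b[:,0]*np.sin(a)+b[:,1]*np.cos(a)+y,b[:,2]+250+dz]
                q=np.array([proj(n,v) for v in w])
                cv2.fillConvexPoly(im,np.int32(cv2.convexHull(np.float32(q*4+2))),255)
        r.append(cv2.GaussianBlur(cv2.resize(im,(640,400),interpolation=cv2.INTER_AREA)/255.,(0,0),1.2)-masks[n])
    return sum((k**2).sum() for k in r)
from scipy.optimize import minimize
o=minimize(render,[538.7,217,.223,0],method="Nelder-Mead",options=dict(initial_simplex=[[538.7,217,.223,0],[544,217,.223,0],[538.7,222,.223,0],[538.7,217,.26,0],[538.7,217,.223,4]],maxiter=150))
print(o.x,np.degrees(o.x[2]),o.fun,render([538.7,217,.223,0]))
E
```

```text
bar tri (array([426.72553794, 189.70038313, 277.1384932 ]), np.float64(11.634624544559147)) expected px [373.20309507 191.45355943] [246.56868844 234.69257396]
saddle tri (array([546.62777137, 222.90329354, 245.13267061]), np.float64(2.2908161436520245)) prong tri (array([525.23252217, 223.40573895, 240.12553145]), np.float64(12.014782009304216))
top 259
scene 137Traceback (most recent call last):
  File "<stdin>", line 25, in <module>
    res = _minimize_neldermead(fun, x0, args, callback, bounds=bounds,
                               **options)
    fxr = func(xr)
    fx = function(np.copy(x), *(wrapper_args + args))
  File "<stdin>", line 20, in render
  File "h.py", line 17, in proj
    K,e,M=cam(n); c=K@(M.T@(np.array(P,float)-e)); return c[:2]/c[2]
          ~~~^^^
  File "h.py", line 5, in cam
    c=calibration(n); K=np.array(c["intrinsics"]); o=np.array(c["orientation"]);
ValueError: time passes only in moves, steps and waits
```

```bash
sed -i 's/^def cam/import functools\n@functools.cache\ndef cam/' h.py; python3 - <<'E'
from h import *
from scipy.optimize import minimize
masks={}
for n,box in(("top",(205,140,285,210)),("scene",(295,195,375,255))):
    h=cv2.cvtColor(cv2.imread(f"pics/{n}0.png"),cv2.COLOR_BGR2HSV); m=cv2.inRange(h,(18,150,90),(32,255,255))
    o=np.zeros_like(m); o[box[1]:box[3],box[0]:box[2]]=m[box[1]:box[3],box[0]:box[2]]; masks[n]=cv2.GaussianBlur(o/255.,(0,0),1.2)
def boxp(x0,x1,y0,y1,z0,z1): return np.array([(x,y,z) for x in(x0,x1) for y in(y0,y1) for z in(z0,z1)],float)
def render(p):
    x,y,a,dz=p; t=0
    for n in masks:
        im=np.zeros((1600,2560),np.uint8)
        for s in(-31,31):
            for b in(boxp(-18,56,s-4,s+4,-12,-4),boxp(-17,-10,s-5,s+5,-5,9),boxp(10,17,s-5,s+5,-5,9)):
                w=np.c_[b[:,0]*np.cos(a)-b[:,1]*np.sin(a)+x,b[:,0]*np.sin(a)+b[:,1]*np.cos(a)+y,b[:,2]+250+dz]
                q=np.array([proj(n,v) for v in w])
                cv2.fillConvexPoly(im,np.int32(cv2.convexHull(np.float32(q*4+2))),255)
        t+=((cv2.GaussianBlur(cv2.resize(im,(640,400),interpolation=cv2.INTER_AREA)/255.,(0,0),1.2)-masks[n])**2).sum()
    return t
p=[538.7,217,.223,0]
S=np.array([p]*5)+np.vstack([np.zeros(4),np.diag([5,5,.04,4])])
o=minimize(render,p,method="Nelder-Mead",options=dict(initial_simplex=S,maxiter=120))
print(o.x,np.degrees(o.x[2]),o.fun,render(p))
E
```

```text
[5.43261050e+02 2.20131120e+02 2.24008754e-01 1.75267182e-01] 12.834756191553364 26.332956222927336 58.79745163858633
```

The fork fit is good: saddle at (543, 220), yaw 12.8°, at the nominal height. I'll line up laterally, then come in most of the way and look.

>>> carry_out(
  deltas=[
    [0.003,0.003,0,0],
    [0.003,0.008,0,0],
    [0,0.013,0,0],
    [0,0.016,0,0],
    [0,0.016,0,0],
    [0,0.016,0,0],
    [0,0.014,0,0],
    [0,0.008,0,0],
  ],
)

```text
clock: 9.2
eef_pos: [515.3, 214.4, 301.6]
eef_rot: [-1.961, -2.453, -0.0]
wrist_force: [0.9, -1.7, -8.1]
gripper_width: 17.3
gripper_force: 59.2
```

>>> carry_out(
  deltas=[
    [0,0,0,0],
    [0,0,0,0],
    [0,0,0,0],
  ],
)

```text
clock: 9.45
eef_pos: [513.0, 214.6, 302.3]
eef_rot: [-1.96, -2.455, 0.001]
wrist_force: [-0.6, -0.3, -8.0]
gripper_width: 16.9
gripper_force: 59.3
```

```bash
python3 - <<'E'
from h import *
tool([543.3,220.1,302])
f=lambda im,u,v,w,h,k:cv2.resize(im[v:v+h,u:u+w],None,fx=k,fy=k,interpolation=cv2.INTER_CUBIC)
s=capture("scene"); t=capture("top")
cv2.imwrite("pics/c5.png",np.hstack([f(s,300,160,80,100,5),f(t,205,140,80,100,5)]))
E
```

```text
t 9.45 pos [513.  214.6 302.3] ydir 12.8 tilt z [-0. -0. -1.] F [-0.6 -0.3 -8. ] w 16.9 gf 59.3
 tool delta mm [-1.4 30.8  0.3]
```

View pics/c5.png

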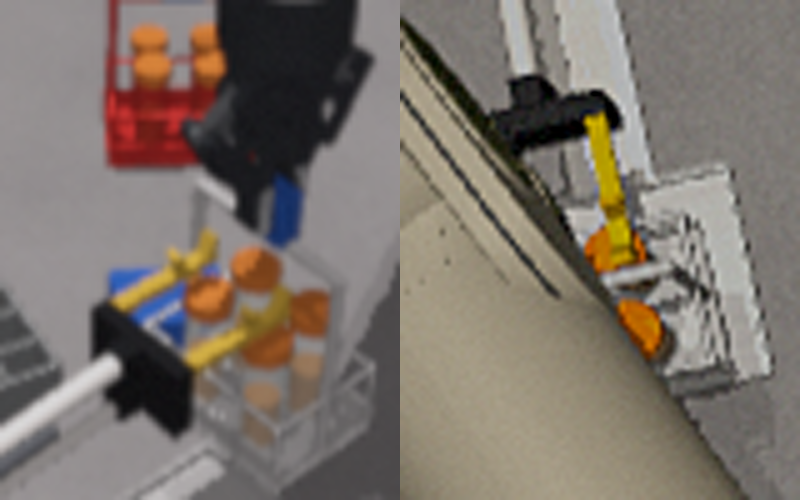

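The prongs sit between the uprights, the caps pass under them, and the bar is still short of the lips. I'll go on in and lower to just above contact.

>>> carry_out(
  deltas=[
    [0,0.004,0,0],
    [-0.001,0.006,0,0],
    [0,0.007,0,0],
    [0,0.006,0,0],
    [0,0.005,0,0],
    [0,0.003,0,0],
    [0,0,0,0],
    [0,0,0,0],
  ],
)

```text
clock: 10.22
eef_pos: [544.1, 220.5, 302.1]
eef_rot: [-1.96, -2.455, 0.0]
wrist_force: [-0.2, 0.1, -7.8]
gripper_width: 17.0
gripper_force: 59.3
```

>>> carry_out(
  deltas=[
    [0,0,0.003,0],
    [0,0,0.004,0],
    [0,0,0.004,0],
    [0,0,0.004,0],
    [0,0,0.003,0],
    [0,0,0.002,0],
    [0,0,0,0],
    [0,0,0,0],
  ],
)

```text
clock: 10.88
eef_pos: [544.1, 220.2, 282.2]
eef_rot: [1.96, 2.455, -0.0]
wrist_force: [0.1, 0.3, -7.0]
gripper_width: 16.9
gripper_force: 59.3
```

```bash
python3 - <<'E'
from h import *
tool([543.3,220.1,277])
f=lambda im,u,v,w,h,k:cv2.resize(im[v:v+h,u:u+w],None,fx=k,fy=k,interpolation=cv2.INTER_CUBIC)
s=capture("scene"); t=capture("top")
cv2.imwrite("pics/c6.png",np.hstack([f(s,300,160,80,100,5),f(t,205,140,80,100,5)]))
E
```

```text
t 10.88 pos [544.1 220.2 282.2] ydir 12.8 tilt z [-0. -0. -1.] F [ 0.1  0.3 -7. ] w 16.9 gf 59.3
 tool delta mm [ 0.1 -0.8  5.2]
```

View pics/c6.png

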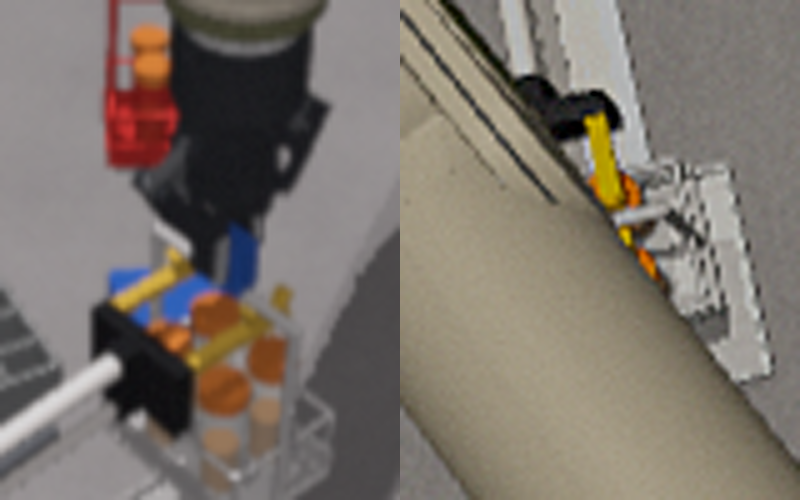

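The bar sits between the lip pairs, between crop rows 200 and 235 in the top view. I'll lower slowly and watch the force.

>>> carry_out(
  deltas=[
    [0,0,0.001,0],
    [0,0,0.0015,0],
    [0,0,0.0015,0],
    [0,0,0.0015,0],
    [0,0,0.0015,0],
    [0,0,0.0015,0],
    [0,0,0.0015,0],
    [0,0,0,0],
  ],
)

```text
clock: 11.65
eef_pos: [543.8, 220.1, 271.9]
eef_rot: [-1.96, -2.455, 0.001]
wrist_force: [-1.4, -0.2, -6.1]
gripper_width: 17.0
gripper_force: 59.5
```

>>> carry_out(
  deltas=[
    [0,0,0.0015,0],
    [0,0,0.0015,0],
    [0,0,0.0015,0],
    [0,0,0.0015,0],
    [0,0,0.0015,0],
    [0,0,0.0015,0],
    [0,0,0.001,0],
    [0,0,0,0],
  ],
)

```text
clock: 12.32
eef_pos: [543.5, 220.1, 261.8]
eef_rot: [-1.96, -2.454, 0.002]
wrist_force: [-6.3, -1.5, -5.5]
gripper_width: 16.6
gripper_force: 59.7
```

The side force (−6 N along the fork) shows the bar rubbing on the +x lip, so I'll ease back along −y of the tool.

>>> carry_out(
  deltas=[
    [0,-0.0005,0,0],
    [0,-0.0005,0,0],
    [0,-0.0005,0,0],
    [0,-0.0005,0,0],
    [0,0,0,0],
    [0,0,0,0],
  ],
)

```text
clock: 12.82
eef_pos: [542.6, 219.9, 262.6]
eef_rot: [1.96, 2.454, 0.002]
wrist_force: [1.0, 0.5, -6.0]
gripper_width: 17.1
gripper_force: 59.7
```

```bash
python3 - <<'E'
from h import *
tool(); print(get_state()["wrist_torque"])
E
```

```text
t 12.82 pos [542.6 219.9 262.6] ydir 12.8 tilt z [ 0.001  0.    -1.   ] F [ 1.   0.5 -6. ] w 17.1 gf 59.7
[ 0.06917372 -0.2676211   0.0584048 ]
```

>>> carry_out(
  deltas=[
    [0,-0.0005,0.0015,0],
    [0,0,0.002,0],
    [0,0,0.002,0],
    [0,0,0.002,0],
    [0,0,0.002,0],
    [0,0,0.002,0],
    [0,0,0.0015,0],
    [0,0,0,0],
  ],
)

```text
clock: 13.48
eef_pos: [541.6, 219.7, 249.0]
eef_rot: [-1.96, -2.455, 0.0]
wrist_force: [1.2, 0.6, -3.8]
gripper_width: 17.0
gripper_force: 59.9
```

>>> carry_out(
  deltas=[
    [0,0,0.0015,0],
    [0,0,0.002,0],
    [0,0,0.002,0],
    [0,0.0002,0.002,0],
    [0,0.0002,0.002,0],
    [0,0.0003,0.002,0],
    [0,0.0003,0.0015,0],
    [0,0,0,0],
  ],
)

```text
clock: 14.15
eef_pos: [542.5, 219.9, 235.9]
eef_rot: [-1.96, -2.455, 0.001]
wrist_force: [0.6, 1.1, -2.9]
gripper_width: 17.3
gripper_force: 60.1
```

>>> carry_out(
  deltas=[
    [0,0.0002,0.0015,0],
    [0,0.0002,0.002,0],
    [0,0.0003,0.002,0],
    [0,0.0003,0.002,0],
    [0,0.0003,0.002,0],
    [0,0.0003,0.002,0],
    [0,0.0002,0.0015,0],
    [0,0,0,0],
  ],
)

```text
clock: 14.82
eef_pos: [544.3, 220.3, 222.9]
eef_rot: [-1.96, -2.455, 0.0]
wrist_force: [-1.6, -0.1, -1.0]
gripper_width: 17.3
gripper_force: 60.3
```

>>> carry_out(
  deltas=[
    [0,0,0,0],
    [0,0,0,0],
    [0,0,0,0],
  ],
)

```text
clock: 15.07
eef_pos: [544.3, 220.3, 223.4]
eef_rot: [1.96, 2.455, -0.0]
wrist_force: [-1.5, 0.1, -1.1]
gripper_width: 17.0
gripper_force: 60.3
```

```bash
python3 - <<'E'
from h import *
F=[]
for i in range(6):
    capture("scene"); s=get_state(); F.append(s["wrist_force"])
tool(); print(np.mean(F,0),np.std(F,0))
E
```

```text
t 15.37 pos [544.3 220.3 223.3] ydir 12.8 tilt z [-0. -0. -1.] F [-1.8 -0.5 -1.1] w 17.0 gf 60.3
[-1.68239282 -0.10930182 -1.17855655] [0.56390734 0.31031149 0.32163553]
```

>>> carry_out(
  deltas=[
    [0,-0.0005,0.001,0],
    [0,0.0002,0.0015,0],
    [0,0.0002,0.0015,0],
    [0,0.0003,0.0015,0],
    [0,0.0002,0.001,0],
    [0,0,0,0],
    [0,0,0,0],
  ],
)

```text
clock: 15.95
eef_pos: [545.2, 220.5, 217.0]
eef_rot: [1.96, 2.454, 0.001]
wrist_force: [3.2, 0.4, 0.7]
gripper_width: 17.0
gripper_force: 60.5
```

```bash
cat > m.py <<'E'
from h import *
F=[]
for i in range(10):
    capture("scene"); F.append(get_state()["wrist_force"])
tool(); print(np.mean(F,0).round(2),(np.std(F,0)/3).round(2))
E
python3 m.py
```

```text
t 16.45 pos [544.9 220.4 216.9] ydir 12.8 tilt z [ 0.  0. -1.] F [4.1 0.8 0.5] w 17.3 gf 60.6
[3.94 1.37 0.43] [0.15 0.17 0.1 ]
```

>>> carry_out(
  deltas=[
    [0,0.0003,0,0],
    [0,0.0003,0,0],
    [0,0.0002,0,0],
    [0,0,0,0],
  ],
)

```text
clock: 16.78
eef_pos: [545.2, 220.5, 216.5]
eef_rot: [-1.96, -2.455, 0.002]
wrist_force: [0.9, 0.1, -0.1]
gripper_width: 16.9
gripper_force: 60.5
```

```bash
python3 m.py
```

```text
t 17.28 pos [545.3 220.5 216.6] ydir 12.8 tilt z [-0.001 -0.    -1.   ] F [-1.6 -0.9 -0.9] w 16.8 gf 60.4
[-0.49  0.15 -0.44] [0.29 0.15 0.18]
```

>>> carry_out(
  deltas=[
    [0,0.0002,0.001,0],
    [0,0.0002,0.001,0],
    [0,0.0002,0.001,0],
    [0,0.0002,0.001,0],
    [0,0,0,0],
    [0,0,0,0],
    [0,0,0,0],
  ],
)

```text
clock: 17.87
eef_pos: [546.2, 220.7, 212.7]
eef_rot: [-1.96, -2.455, 0.001]
wrist_force: [-2.6, -0.3, -0.3]
gripper_width: 17.0
gripper_force: 60.4
```

```bash
python3 m.py
```

```text
t 18.37 pos [546.3 220.7 212.8] ydir 12.8 tilt z [-0. -0. -1.] F [-4.3 -0.8 -1.5] w 17.0 gf 60.4
[-3.81 -0.5  -0.62] [0.16 0.1  0.15]
```

The side force couples in through the tilted links. Allowing for that, balance is at TCP z ≈ 214.3, so I'll go up 1.5 mm and take out the side load.

>>> carry_out(
  deltas=[
    [0,-0.0003,-0.0005,0],
    [0,-0.0003,-0.0005,0],
    [0,-0.0003,-0.0005,0],
    [0,-0.0001,0,0],
    [0,0,0,0],
    [0,0,0,0],
    [0,0,0,0],
  ],
)

```text
clock: 18.95
eef_pos: [545.7, 220.6, 214.5]
eef_rot: [1.96, 2.454, 0.001]
wrist_force: [-0.1, -0.1, -0.1]
gripper_width: 17.0
gripper_force: 60.5
```

```bash
python3 m.py
```

```text
t 19.45 pos [545.7 220.5 214.4] ydir 12.8 tilt z [ 0.001  0.    -1.   ] F [ 1.6  1.1 -0. ] w 17.4 gf 60.5
[1.21 0.63 0.09] [0.32 0.18 0.2 ]
```

>>> carry_out(
  deltas=[
    [0,0.0003,0.0005,0],
    [0,0,0,0],
    [0,0,0,0],
    [0,0,0,0],
  ],
  force=20,
)

```text
clock: 19.78
eef_pos: [545.8, 220.6, 213.8]
eef_rot: [1.96, 2.455, 0.0]
wrist_force: [2.9, 0.8, 0.1]
gripper_width: 17.0
gripper_force: 60.6
```

```bash
python3 m.py
```

```text
t 20.28 pos [545.8 220.6 213.8] ydir 12.8 tilt z [ 0. -0. -1.] F [2.2 0.6 1.2] w 17.0 gf 60.6
[2.7  0.65 0.76] [0.15 0.12 0.11]
```

>>> carry_out(
  deltas=[
    [0,0.0004,-0.0003,0],
    [0,0,0,0],
    [0,0,0,0],
    [0,0,0,0],
  ],
)

```text
clock: 20.62
eef_pos: [545.8, 220.6, 213.9]
eef_rot: [-1.96, -2.455, 0.001]
wrist_force: [0.9, 0.3, 0.2]
gripper_width: 16.7
gripper_force: 60.5
```

```bash
python3 m.py; python3 - <<'E'
from h import *
cv2.imwrite("pics/s7.png",capture("scene"))
E
```

```text
t 21.12 pos [545.9 220.6 214. ] ydir 12.8 tilt z [-0. -0. -1.] F [-2.3  0.1 -0.4] w 17.1 gf 60.5
[-0.04  0.02 -0.24] [0.3  0.2  0.19]
```

Side and vertical forces are now about zero, so the arm carries the weight. I'll release.

>>> carry_out(
  deltas=[
    [0,0,0,0],
    [0,0,0,0],
    [0,0,0,0],
    [0,0,0,0],
    [0,0,0,0],
    [0,0,0,0],
    [0,0,0,0],
    [0,0,0,0],
  ],
  grip=0.045,
)

```text
clock: 21.83
eef_pos: [546.1, 220.7, 214.1]
eef_rot: [1.96, 2.455, 0.0]
wrist_force: [0.6, 0.1, 0.1]
gripper_width: 44.6
gripper_force: 0.0
```

```bash
python3 - <<'E'
from h import *
tool()
a=cv2.imread("pics/s7.png"); b=capture("scene")
f=lambda im:cv2.resize(im[170:270,295:375],None,fx=5,fy=5,interpolation=cv2.INTER_CUBIC)
cv2.imwrite("pics/c8.png",np.hstack([f(a),f(b)]))
E
```

```text
t 21.83 pos [546.1 220.7 214.1] ydir 12.8 tilt z [ 0. -0. -1.] F [0.6 0.1 0.1] w 44.6 gf 0.0
```

View pics/c8.png

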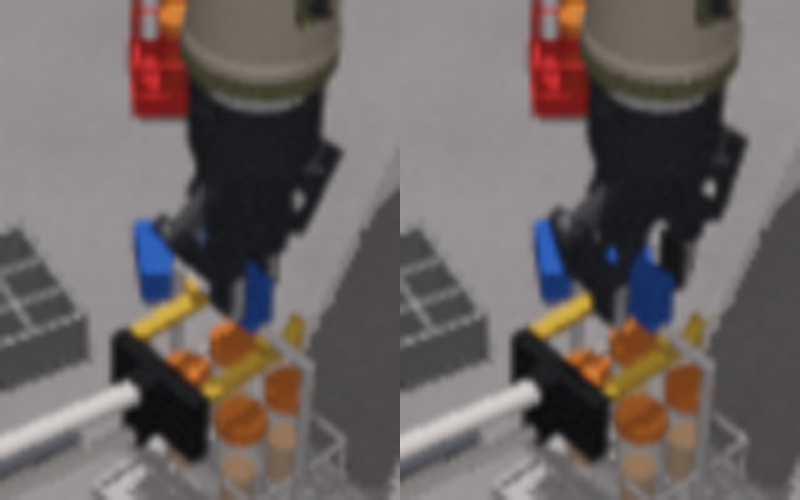

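The two crops, before and after release, are the same: the carrier and fork did not stir and the fingers are clear of the tab. I'll back straight up.

>>> carry_out(
  deltas=[
    [0,0,-0.004,0],
    [0,0,-0.006,0],
    [0,0,-0.008,0],
    [0,0,-0.01,0],
    [0,0,-0.015,0],
    [0,0,-0.02,0],
    [0,0,-0.025,0],
    [0,0,-0.03,0],
  ],
)

```text
clock: 22.55
eef_pos: [545.6, 220.4, 333.3]
eef_rot: [-1.96, -2.455, 0.001]
wrist_force: [1.0, 0.4, -0.0]
gripper_width: 45.3
gripper_force: 0.0
```

>>> carry_out(
  deltas=[
    [0,-0.01,-0.02,0],
    [0,-0.02,0,0],
    [0,-0.03,0,0],
    [0,-0.03,0,0],
    [0,-0.03,0,0],
    [0,-0.02,0,0],
    [0,-0.01,0,0],
    [0,0,0,0],
  ],
)

```text
clock: 23.22
eef_pos: [398.3, 187.8, 353.4]
eef_rot: [1.957, 2.452, -0.0]
wrist_force: [0.6, -0.6, 0.1]
gripper_width: 45.0
gripper_force: 0.0
```

>>> carry_out(
  deltas=[
    [0,0,0,0],
    [0,0,0,0],
    [0,0,0,0],
    [0,0,0,0],
    [0,0,0,0],
    [0,0,0,0],
    [0,0,0,0],
    [0,0,0,0],
  ],
)

```text
clock: 23.88
eef_pos: [399.8, 187.5, 352.0]
eef_rot: [-1.96, -2.455, 0.0]
wrist_force: [0.8, -0.6, 0.2]
gripper_width: 44.9
gripper_force: 0.0
```

```bash
python3 - <<'E'
from h import *
tool()
b=capture("scene"); t=capture("top")
cv2.imwrite("pics/c9.png",cv2.resize(b[110:260,220:420],None,fx=4,fy=4,interpolation=cv2.INTER_CUBIC))
E
```

```text
t 23.88 pos [399.8 187.5 352. ] ydir 12.8 tilt z [-0.  0. -1.] F [ 0.8 -0.6  0.2] w 44.9 gf 0.0
```

View pics/c9.png

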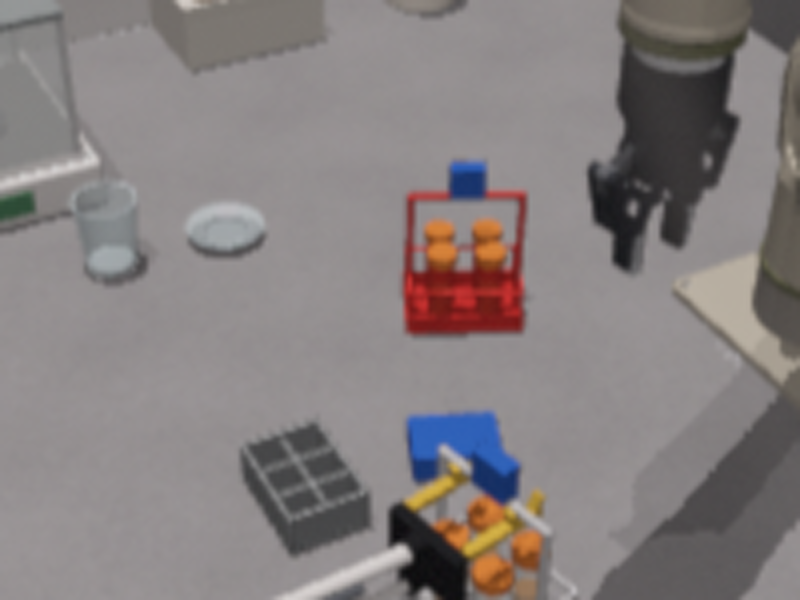

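The carrier hangs upright in both saddles (bar at crop (450,460) to (535,520)), the gripper is clear, and the slide box, tip box, beaker, dish and red carrier are where they were. I'll hand it in.

```bash
python3 -c "
from cell import *
print(sign_off())"
```

```text
the job is handed in; nothing more can be done
None
```

The carrier hangs upright by its bar in both yellow saddles over the drip tray; the arm had sunk about 62 mm to its balance before I let go, nothing visibly stirred on release, and the job is handed in at about 24 s (no verdict was returned).

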